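# Sort the things left on the sauna bench into their trays

### The job

Tidy the bench after the last sauna: the pumice stone and the nail brush go on the slatted cedar drip tray to dry, the deodorant stick and the cream tin go in the white plastic toiletry tray, and the loose birch peg goes in the pine box with the other spare pegs. Set each thing down, without dropping it, flat on the bottom of its own tray and the same way up as it is now (brush bristles down, deodorant standing, peg lying down), with nothing lying on a rim or on another thing; leave the beige mug and the little amber bottle where they stand.

Things in the scene. Friction and masses are not known exactly. Their poses are not given: they have to be found in the camera images.
- pumice: Grey pumice stone, a block with rounded edges: 88 mm long (its x), 48 mm wide (its y), 34 mm high, about 75 g. Origin: centre of its underside, z up. Lies loose on the bench; grip it across its width.
- nail_brush: Wooden nail brush lying bristles down: 90 mm long (x), 38 mm wide (y), 34 mm high; the stiff cream bristle block (82 x 30 mm) is the lower 18 mm, the pale wooden back the upper 16 mm. Origin: centre of the underside of the bristles, z up. About 60 g.
- deodorant: Closed deodorant stick standing upright, oval in plan: 54 mm (x) by 30 mm (y), 76 mm tall; white body below, blue cap on the upper 26 mm. Origin: centre of its underside, z up. About 85 g; grip it across the 30 mm.
- cream_tin: Flat round aluminium cream tin with a green lid, 54 mm in diameter, 24 mm high, lid up. Origin: centre of its underside, z up. About 60 g.
- birch_peg: Loose pale birch peg from the peg board, lying down: a square shaft 22 x 22 mm and 66 mm long with a round tenon 15 mm thick and 26 mm long on its +x end, 92 mm in all along its x. Origin: on its axis at the middle of the 92 mm, 11 mm above what it lies on; the shaft reaches from x = -46 to +20 mm, so its middle is at x = -13 mm. About 30 g.
- drip_tray: Slatted red-brown cedar drip tray, fixed to the bench: 125 mm (its x) by 190 mm (its y) outside, 109 x 174 mm inside the rails. Things rest on the tops of the slats, 20 mm above the bench; the rails around are 8 mm thick and end 30 mm above the bench. The slats run along y. Origin: centre of its underside (bench level), z up.
- toiletry_tray: White plastic toiletry tray, fixed to the bench: 125 mm (its x) by 190 mm (its y) outside, walls and floor 4 mm thick, walls 40 mm high, so 117 x 182 mm inside and the floor 4 mm above the bench. Empty. Origin: centre of its underside, z up.
- peg_box: Open pine box for spare pegs, fixed to the bench: 125 mm (its x) by 190 mm (its y) outside, walls and floor 7 mm thick, walls 35 mm high, so 111 x 176 mm inside and the floor 7 mm above the bench. Two spare birch pegs like the loose one lie in it along its x at its -y end, at y = -73 and y = -47 mm; they are fixed. From y = -36 to +88 mm it is empty. Origin: centre of its underside, z up.
- mug: Beige ceramic mug standing upright, empty, 74 mm in diameter, 76 mm high, with a handle to its +y side reaching 60 mm from its axis. Origin: centre of its underside. It stays where it stands.
- scent_bottle: Small amber glass bottle of sauna scent with a black cap and a plain paper label, 34 mm in diameter, 74 mm high, 60 g, easily knocked over. Origin: centre of its underside. It stays where it stands.
Things that resemble listed ones, but are neither listed nor needed, are in the scene too. What is meant by the pumice is not pink, and is the larger of those in its own colour. Leave any red look-alike of the nail_brush alone.

How it is judged:
At the end, for the whole second after the job is handed in: Each of the five lies in its own tray: origin within 55 mm (tray x) and 85 mm (tray y) of the tray's centre, within 4 mm of its height when flat on the slats or floor, within 0.12 rad of its starting way up (peg: length level), and at rest (x of pumice in the frame of drip_tray between -0.055 and 0.055 m and y of pumice in the frame of drip_tray between -0.085 and 0.085 m and z of pumice in the frame of drip_tray between 0.016 and 0.024 m and angle between each of pumice, nail_brush, deodorant, cream_tin's own z axis and vertical below 0.12 rad and linear speed of each of pumice, nail_brush, deodorant, cream_tin, birch_peg below 0.02 m/s and angular speed of each of pumice, nail_brush, deodorant, cream_tin, birch_peg below 0.15 rad/s and x of nail_brush in the frame of drip_tray between -0.055 and 0.055 m and y of nail_brush in the frame of drip_tray between -0.085 and 0.085 m and z of nail_brush in the frame of drip_tray between 0.016 and 0.024 m and x of deodorant in the frame of toiletry_tray between -0.055 and 0.055 m and y of deodorant in the frame of toiletry_tray between -0.085 and 0.085 m and z of deodorant in the frame of toiletry_tray between 0 and 0.008 m and x of cream_tin in the frame of toiletry_tray between -0.055 and 0.055 m and y of cream_tin in the frame of toiletry_tray between -0.085 and 0.085 m and z of cream_tin in the frame of toiletry_tray between 0 and 0.008 m and x of birch_peg in the frame of peg_box between -0.055 and 0.055 m and y of birch_peg in the frame of peg_box between -0.085 and 0.085 m and z of birch_peg in the frame of peg_box between 0.014 and 0.022 m and angle between birch_peg's own x axis and vertical between 1.45 and 1.69 rad); the robot touches nothing.
It fails at once if the mug was moved more than 25 mm or tipped (distance of mug from where it was at the start of the episode above 0.025 m or angle between mug's own z axis and vertical above 0.35 rad).
It fails at once if the amber bottle was moved more than 25 mm or tipped (distance of scent_bottle from where it was at the start of the episode above 0.025 m or angle between scent_bottle's own z axis and vertical above 0.35 rad).
It fails at once if a thing was dropped or thrown (faster than 0.8 m/s, a fall of over 30 mm, while the fingers did not touch it) ((linear speed of pumice above 0.8 m/s and contact force between the fingers and pumice below 0.05 N) or (linear speed of nail_brush above 0.8 m/s and contact force between the fingers and nail_brush below 0.05 N) or (linear speed of deodorant above 0.8 m/s and contact force between the fingers and deodorant below 0.05 N) or (linear speed of cream_tin above 0.8 m/s and contact force between the fingers and cream_tin below 0.05 N) or (linear speed of birch_peg above 0.8 m/s and contact force between the fingers and birch_peg below 0.05 N)).
It also fails if it takes over 118 s, if anything falls off the work surface, if the arm or the gripper's body presses on something with over 40 N, if the wrist force passes 120 N, or if a joint passes its speed limit or range.

### The arm

A 6-joint arm with a two-finger parallel gripper is mounted at the origin on the work surface. World frame = base frame: x ahead of the robot, y to its left, z up, the work surface at z = 0. Lengths are in m, angles in rad, forces in N, time in s.
With the tool pointing down it reaches from about 0.275 to 0.875 m from the base axis. Payload 12.5 kg.
Tool frame: the origin (TCP) lies on the centre line of the jaws, within the pads' length; the fingertips stand r.finger_overhang ahead of it and the grasp point (between the pads) lies 3 mm ahead of it (r.finger_overhang is the distance from the TCP to the fingertips, in m); z points along the fingers, y is the direction in which the jaws open and shut (so a half turn about z gives the same grasp; the last joint's range is limited). The gripper opens to 85 mm and grips with 20 to 120 N. Pads are 22 mm wide; open, the fingers measure 114 mm over their backs; the gripper's body (76 mm by 85 mm) begins 54 mm behind the grasp point. The pads swing forward as they close: fully open they stand 13 mm farther back than shut.
Start: joints at [1.253, 0.351, 1.652, -0, 1.139, -0.085], TCP at [0.127, 0.535, 0.253] pointing down, gripper open.
Joint ranges: [-2.75, 2.75], [-0.79, 2.1], [0.01, 2.65], [-1.57, 4.71], [0.07, 3.14], [-2.87, 2.87]. Speed limits (rad/s): [2.22, 2.22, 2.79, 3.14, 3.14, 3.14].

### API

Orientations are given as a unit quaternion [x, y, z, w].
In Python, from cell import r, optics gives the robot as it stands. The module is installed in compiled form; this text tells all that it offers. Calls block until the motion is done:
- r.move_to(position, orientation): joint-space move of the TCP to a pose.
- r.move_linear(position, rot=None, vel=0.15): straight line of the TCP; rot=None keeps the orientation; vel is the mean speed in m/s.
- r.set_joints(angles): joint-space move.
- r.set_gripper(opening, squeeze=None): opening from 0.0 (shut) to 1.0 (fully open); squeeze is the grip in N (None keeps the last); returns when the fingers have stopped.
- r.sleep(seconds).
- r.inverse_kinematics(position, orientation): joint angles nearest the present ones, or None.
- optics.get_image(name): name is "side" or "top"; returns a dict with "pixels" (420x560x3 uint8, red, green, blue), "depth" (420x560 float32, m along the optical axis (not along the pixel's ray), 0 where there is no reading), "fx", "fy", "cx", "cy" (pixels), "camera_from_world" (4x4, takes a point from world to camera coordinates). Camera axes: x right, y down, z forward; pixel columns grow to the right and rows downward; lengths in m; the calibration is good to about 2 mm. A picture is of the moment at which its call begins.
A pose or a line that the arm cannot do raises r.PlanningError and nothing moves.
- r.hand_in(): hands the job in, once; it reports no verdict.
Readings, each from a call of its own:
- r.current_t(): time.
- r.current_q(): joint angles.
- r.current_qvel(): joint speeds.
- r.current_effort(): joint torques, N m.
- r.current_tool_pos(): TCP position.
- r.current_ee_rot(): TCP orientation.
- r.current_contact_force(): force on the tool from outside, world axes, zero at the start.
- r.current_torque(): the same for the moment, N m.
- r.current_opening(): opening from 0.0 (shut) to 1.0 (fully open).
Only numpy, scipy, OpenCV 4.12 (cv2) and the standard library are available. Lean on these libraries where they do the work, as an engineer would, in place of code of your own. Each camera call takes 0.05 s, during which the arm holds its last target. There are 200 camera calls.

## Working session

There is one attempt and no reset: what is moved stays moved. The work goes in short steps, each a Python script; the robot and the scene stay as the last script left them, time stands still between calls to the robot, and variables do not carry over. Pictures are saved under pics/ and viewed, about 12 in all and at most 16, crops included, and the job is handed in when it is done.

```bash
mkdir -p pics; ls; python3 - <<'E'
from cell import r, optics
import cv2,numpy as np
for n in("top","side"):
    d=optics.get_image(n)
    np.savez(f"pics/{n}0.npz",**d)
    cv2.imwrite(f"pics/{n}0.png",cv2.resize(d["pixels"][:,:,::-1],(784,588)))
    print(n,d["fx"],d["fy"],d["cx"],d["cy"],np.round(d["camera_from_world"],3).tolist())
print(r.current_t(),r.finger_overhang,r.current_ee_rot())
E
```

```text
pics
top 418.69784984165 418.69784984165 289.6209947380494 212.30074022374876 [[0.022, -1.0, 0.001, -0.058], [-0.997, -0.022, -0.073, 0.472], [0.073, 0.0, -0.997, 1.172], [0.0, 0.0, 0.0, 1.0]]
side 519.9807032596852 519.9807032596852 279.9251212024162 215.49466229453148 [[0.713, -0.701, -0.004, -0.365], [-0.495, -0.5, -0.71, 0.258], [0.496, 0.508, -0.704, 1.056], [0.0, 0.0, 0.0, 1.0]]
0.1 0.022 [ 1.16122570e-01  9.93234764e-01 -4.92986522e-04 -9.87164754e-05]
```

View pics/top0.png

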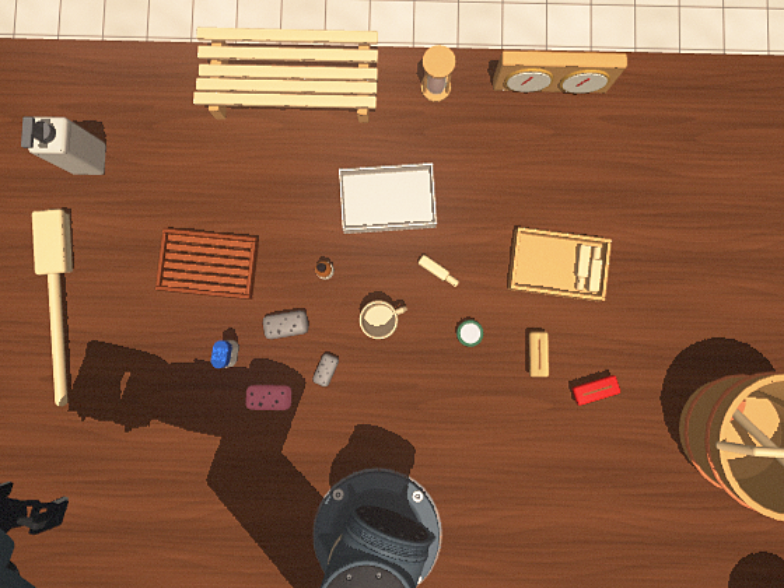

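View pics/side0.png

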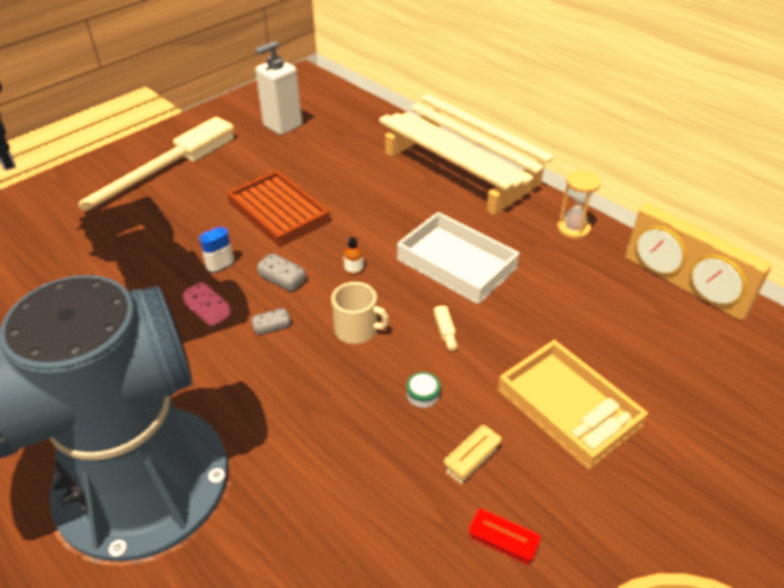

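Top picture (784x588 view): pumice (286,324), brush (539,353), deodorant (222,353), tin (470,333), peg (438,270), mug (379,319), bottle (324,268), drip tray (207,263), toiletry tray (388,198), peg box (560,264) with the pegs at its right end. Decoys: small grey pumice, pink pumice, red brush.

```bash
cat > vis.py <<'E'
import numpy as np,cv2
def cloud(d):
    v,u=np.mgrid[0:420,0:560]; z=d["depth"].astype(float)
    c=np.stack([(u-d["cx"])/d["fx"]*z,(v-d["cy"])/d["fy"]*z,z],-1)
    T=np.linalg.inv(d["camera_from_world"])
    w=c@T[:3,:3].T+T[:3,3]; w[z<=0]=np.nan
    return w
def rect(w,box,zlo,zhi):
    """box in 784-view pixels u0,v0,u1,v1 -> centre, dims(long,short), yaw of long side, median z, points"""
    u0,v0,u1,v1=[int(b/1.4) for b in box]
    p=w[v0:v1,u0:u1].reshape(-1,3); p=p[(p[:,2]>zlo)&(p[:,2]<zhi)]
    (cx,cy),(a,b),_=rr=cv2.minAreaRect((p[:,:2]*1000).astype(np.float32))
    q=cv2.boxPoints(rr); e1,e2=q[1]-q[0],q[2]-q[1]
    e=e1 if np.hypot(*e1)>np.hypot(*e2) else e2
    return np.r_[cx,cy].round(1),sorted((round(a,1),round(b,1)))[::-1],round(np.arctan2(e[1],e[0])%np.pi,3),round(np.median(p[:,2])*1000,1),p
BOX=dict(pumice=(255,303,316,346,.026,.045),brush=(520,320,558,385,.026,.045),deo=(200,325,248,378,.066,.09),
 tin=(448,312,492,352,.018,.035),peg=(410,248,465,292,.008,.03),drip=(148,220,266,306,.0255,.04),
 toil=(328,155,448,240,.032,.05),pbox=(500,218,620,308,.03,.045),bottle=(308,250,342,284,.06,.09),mug=(352,290,412,345,.06,.09))
E
python3 - <<'E'
from vis import *
d=dict(np.load("pics/top0.npz")); w=cloud(d)
p=w[200:260,190:330].reshape(-1,3);print("bench z",np.nanpercentile(p[:,2],[5,25,50]))
for k,b in BOX.items():
    c,s,y,z,p=rect(w,b[:4],*b[4:]); print(k,c,s,y,z,len(p),'mean',(p[:,:2].mean(0)*1000).round(1))
E
```

```text
bench z [-0.00302242 -0.0006012   0.00120944]
pumice [412.9 193.3] [84.7, 46.8] 1.777 33.5 488 mean [412.6 193.4]
brush [ 364.6 -313.6] [89.4, 37.8] 3.14 34.1 451 mean [ 364.7 -313.3]
deo [353.  307.3] [51.3, 31.0] 3.062 76.0 211 mean [352.4 305.9]
tin [ 403.3 -176. ] [51.4, 50.6] 1.592 24.7 284 mean [ 403.7 -176.4]
peg [ 541.1 -120.6] [91.5, 52.9] 0.994 21.4 235 mean [ 529.8 -109.4]
drip [532.6 357.5] [191.4, 125.2] 1.495 30.0 657 mean [532.7 357.1]
toil [675.  -5.] [190.1, 126.5] 1.662 39.5 408 mean [676.   -3.6]
pbox [ 547.2 -356.5] [190.2, 125.3] 1.465 34.8 722 mean [ 546.3 -367.7]
bottle [523.9 118.9] [16.3, 15.4] 1.597 74.1 38 mean [524. 119.]
mug [424.7   4.6] [74.7, 73.3] 1.262 75.5 157 mean [428.7   1.3]
```

```bash
cat > arm.py <<'E'
import numpy as np
from cell import r
from scipy.spatial.transform import Rotation as R
ZT=0.22
def quat(psi):
    y=np.array([np.cos(psi),np.sin(psi),0]); z=np.array([0,0,-1.])
    return R.from_matrix(np.c_[np.cross(y,z),y,z]).as_quat()
def best(xy,z,psi):
    """of psi and psi+pi the one with the smaller wrist turn, feasible at z and ZT"""
    o=[]
    for p in(psi,psi+np.pi):
        q=[r.inverse_kinematics([*xy,h],quat(p)) for h in(ZT,z)]
        if all(x is not None for x in q): o.append((max(abs(x[5]) for x in q),p))
    return min(o)[1]
def pick(xy,z,psi,width,squeeze=35):
    p=best(xy,z,psi); r.set_gripper(min(1,(width+.022)/.085))
    r.move_to([*xy,ZT],quat(p)); r.move_linear([*xy,z+.03],vel=.3); r.move_linear([*xy,z],vel=.08)
    r.set_gripper(0,squeeze); r.move_linear([*xy,z+.03],vel=.08); r.move_linear([*xy,ZT],vel=.3)
    print("t",round(r.current_t(),1),"picked, opening mm",round(r.current_opening()*85,1),"psi",round(p,3)); return p
def place(xy,z,psi,width):
    r.move_to([*xy,ZT],quat(psi)); r.move_linear([*xy,z+.03],vel=.3); r.move_linear([*xy,z+.004],vel=.06)
    f0=r.current_contact_force()[2]
    for h in np.arange(.003,-.0021,-.001):
        r.move_linear([*xy,z+h],vel=.03)
        f=r.current_contact_force()[2]-f0
        if f>1.5: break
    r.set_gripper(min(1,(width+.012)/.085)); r.move_linear([*xy,z+.05],vel=.1); r.move_linear([*xy,ZT],vel=.3)
    print("t",round(r.current_t(),1),"placed, contact at",round(h*1e3),"mm, dF",round(f,1))
class Tray:
    def __init__(s,c,yl): s.c=np.array(c)/1e3; s.y=yl   # yl: yaw of the long (y) side
    def at(s,x,y): a=s.y-np.pi/2; return s.c+np.array([np.cos(a)*x-np.sin(a)*y,np.sin(a)*x+np.cos(a)*y])
DRIP=Tray((532.6,357.5),1.495); TOIL=Tray((675.,-5.),1.662); PBOX=Tray((547.2,-356.5),1.465)
E
python3 - <<'E'
from vis import *
w=cloud(dict(np.load("pics/top0.npz")))
for lo in(.009,.013,.017):
    c,s,y,z,p=rect(w,(415,250,462,290),lo,.03); P=p[:,:2]*1e3;m=P.mean(0)
    e=np.linalg.svd(P-m)[2][0] if 0 else np.linalg.eigh(np.cov(P.T))[1][:,1]
    t=(P-m)@e; n=(P-m)@[-e[1],e[0]]
    print(lo,len(p),c,s,y,m.round(1),e.round(3),t.min().round(1),t.max().round(1),n.min().round(1),n.max().round(1))
from arm import *
xy=np.array([.4129,.1933])
pick(xy,.027,1.777+np.pi/2,.048)
E
```

```text
0.009 231 [ 528.3 -110.7] [85.1, 55.8] 0.486 [ 530.  -109.1] [0.556 0.831] -49.3 42.3 -41.8 11.2
0.013 225 [ 528.1 -112.1] [91.6, 22.4] 0.979 [ 530.1 -108.8] [0.552 0.834] -49.7 41.9 -11.6 10.9
0.017 204 [ 528.2 -112.2] [91.6, 22.0] 0.979 [ 531.7 -106.6] [0.557 0.83 ] -52.3 39.3 -11.3 10.8
t 4.8 picked, opening mm 47.3 psi 6.489
```

```bash
python3 - <<'E'
from arm import *
xy=DRIP.at(0,.042); place(xy,.047,best(xy,.047,DRIP.y),.048)
pick(np.array([.3646,-.3136]),.027,np.pi/2,.038)
xy=DRIP.at(0,-.042); place(xy,.047,best(xy,.047,DRIP.y),.038)
from cell import optics; import cv2
d=optics.get_image("side"); cv2.imwrite("pics/s1.png",cv2.resize(d["pixels"][:,:,::-1],(784,588)))
E
```

```text
t 9.5 placed, contact at 0 mm, dF 7.0
t 15.1 picked, opening mm 37.2 psi 4.712
t 21.1 placed, contact at 0 mm, dF 6.3
```

View pics/s1.png

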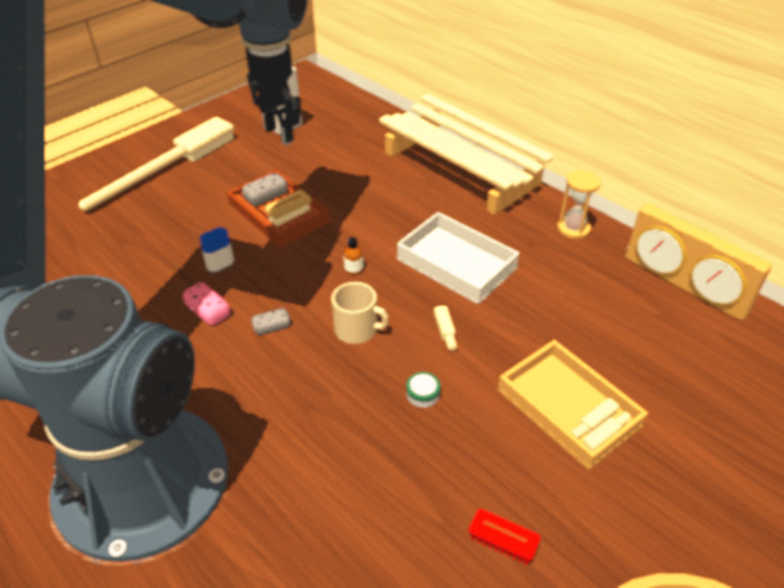

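Pumice (265,190) and brush (290,208) sit on the drip tray, and everything else is untouched. Next: tin, deodorant, peg.

```bash
python3 - <<'E'
from arm import *
pick(np.array([.4033,-.1762]),.025,np.pi/2,.054)
xy=TOIL.at(0,-.040); place(xy,.029,best(xy,.029,TOIL.y),.054)
pick(np.array([.353,.3068]),.050,3.062-np.pi/2,.030)
xy=TOIL.at(0,.045); place(xy,.054,best(xy,.054,TOIL.y),.030)
p=pick(np.array([.5354,-.1014]),.025,.979+np.pi/2,.022)
rel=.979+np.pi-p                       # peg x yaw minus tool yaw
b=best(PBOX.at(0,.025),.032,PBOX.y)
s=np.sign(np.cos(b+rel-(PBOX.y-np.pi/2)))   # tenon towards box +x or -x
place(PBOX.at(-.013*s,.025),.032,b,.022)
r.set_joints([1.253,.351,1.652,0,1.139,-.085])
from cell import optics; import cv2; from vis import *
for n in("top","side"):
    d=optics.get_image(n); np.savez(f"pics/{n}2.npz",**d)
    cv2.imwrite(f"pics/{n}2.png",cv2.resize(d["pixels"][:,:,::-1],(784,588)))
print(r.current_t())
E
```

```text
t 26.1 picked, opening mm 52.3 psi 4.712
t 31.1 placed, contact at 0 mm, dF 9.2
t 36.0 picked, opening mm 29.3 psi 1.491
t 41.6 placed, contact at 0 mm, dF 5.5
t 45.7 picked, opening mm 21.3 psi 5.691
t 50.4 placed, contact at 0 mm, dF 6.6
53.9
```

View pics/top2.png

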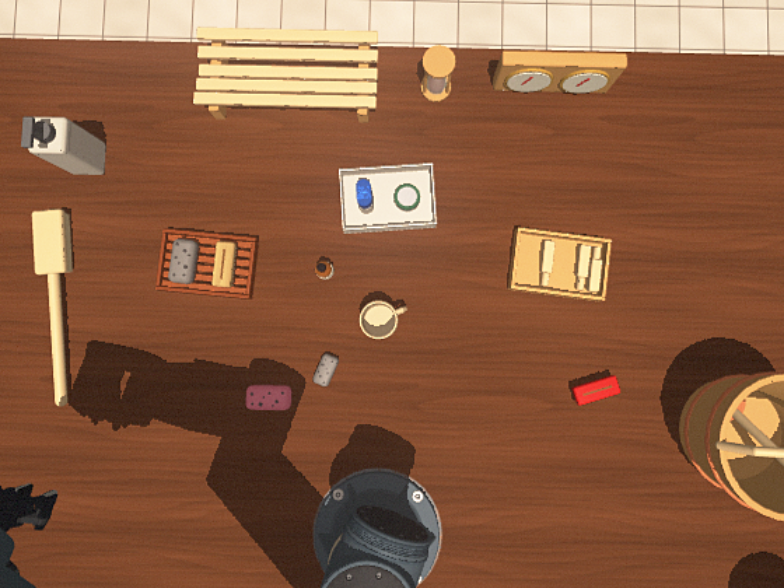

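View pics/side2.png

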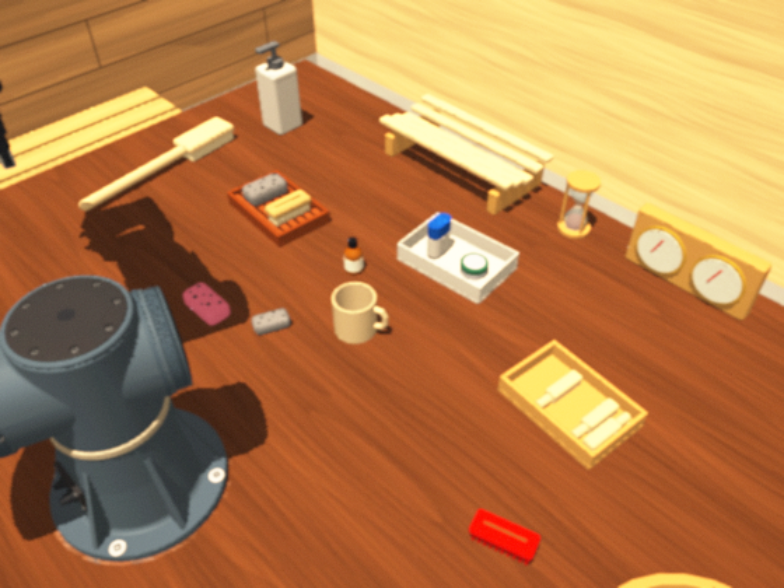

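Top picture: pumice (183,260) and brush (224,264) on the drip tray, deodorant (364,194) and tin (407,197) in the toiletry tray, peg (547,262) in the box. The mug and bottle look unmoved. One depth check of the top heights and the tilt of the top faces, then hand in.

```bash
python3 - <<'E'
from vis import *
from arm import *
w=cloud(dict(np.load("pics/top2.npz")))
for k,b,h,T in(("pumice",(164,236,202,285,.042,.07),54,DRIP),("brush",(208,238,240,290,.042,.07),54,DRIP),
 ("deo",(350,172,378,214,.07,.1),80,TOIL),("tin",(390,180,424,214,.02,.04),28,TOIL),("peg",(532,238,560,290,.022,.045),29,PBOX),
 ("bottle",BOX["bottle"],74,None),("mug",BOX["mug"],76,None)):
    c,s,y,z,p=rect(w,b[:4],*b[4:]); g=np.linalg.lstsq(np.c_[p[:,:2],np.ones(len(p))],p[:,2],rcond=None)[0][:2]
    loc=""
    if T: a=T.y-np.pi/2; e=c/1e3-T.c; loc=(np.array([[np.cos(a),np.sin(a)],[-np.sin(a),np.cos(a)]])@e*1e3).round(1)
    print(k,c,s,"top z",z,"exp",h,"slope",g.round(3),"in tray",loc)
r.hand_in()
E
```

```text
pumice [534. 399.] [87.2, 47.7] top z 53.2 exp 54 slope [0.005 0.076] in tray [-1.7 41.5]
brush [529.3 315.3] [90.2, 38.3] top z 53.8 exp 54 slope [0.004 0.055] in tray [ -0.1 -42.3]
deo [671.1  40.4] [52.5, 29.1] top z 80.9 exp 80 slope [0.008 0.015] in tray [ 0.3 45.6]
tin [677.9 -44.5] [52.1, 51.6] top z 29.0 exp 28 slope [ 0.003 -0.009] in tray [ -0.7 -39.6]
peg [ 542.5 -326.7] [104.3, 28.9] top z 28.7 exp 29 slope [0.025 0.059] in tray [-7.8 29.1]
bottle [524.5 119.8] [16.2, 15.3] top z 74.2 exp 74 slope [0.255 0.063] in tray 
mug [424.7   5.2] [73.1, 72.9] top z 75.8 exp 76 slope [-0.051  0.036] in tray 
the job is handed in; nothing more can be done
```

I placed all five things and handed the job in at about 54 s of the 118 s allowed. The hand-in gives no verdict, so what follows is from my own last checks.

| Thing | Tray | Position in tray, x / y (mm) | Top height, measured / expected (mm) |
|---|---|---|---|
| Pumice | drip tray | -2 / +42 | 53.2 / 54 |
| Nail brush | drip tray | 0 / -42 | 53.8 / 54 |
| Deodorant | toiletry tray | 0 / +46 | 80.9 / 80 |
| Cream tin | toiletry tray | -1 / -40 | 29.0 / 28 |
| Birch peg | pine box | about -8 / +29 | 28.7 / 29 |

- **Setting down:** each thing was lowered until the wrist felt contact, within 1 mm of the planned height, and then let go. None was dropped.
- **Left alone:** the mug and the bottle measured within 1 mm of where they started. The small grey pumice, the pink pumice and the red brush still lie where they were.
- **Peg reading:** its measured outline was too large (104 x 29 mm instead of 92 x 22), most likely because the window took in part of the box rim. Its position is therefore rough, though both pictures show it lying clear in the box.
- **Tilt readings:** the fitted tops of the pumice and brush sloped 0.08 and 0.06, which I put down to rounded edges. That is below the 0.12 limit, and the pictures show nothing tilted. The peg, bottle and mug slopes come from few or mixed points, so I did not rely on them.

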